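Lock the sample carrier to its dock with a linch pin

ROBOT

A 6-joint arm with a two-finger parallel gripper is mounted at the origin on the work surface; the furniture and walls round the work are solid. World frame = base frame: x ahead of the robot, y to its left, z up, the work surface at z = 0. Lengths are in mm, angles in rad, forces in N, time in s.
With the tool pointing down it reaches from about 375 to 975 mm from the base axis. Payload 3.8 kg.
Tool frame: the origin (TCP) lies midway between the tips of the shut fingers; the grasp point (between the pads) lies 19 mm behind it; z points along the fingers, y is the line along which they close (so a half turn about z gives the same grasp; the last joint's range is limited). The gripper opens to 85 mm and grips with 20 to 120 N. Pads are 22 mm wide; open, the fingers measure 114 mm over their backs; the gripper's body (76 mm by 85 mm) begins 54 mm behind the grasp point. The pads swing forward as they close: fully open they stand 13 mm farther back than shut.
Start: joints at [-1.354, 0.264, 1.604, -0, 1.274, -0.037], TCP at [169.476, -653.373, 231.28] pointing down, gripper open.
Joint ranges: [-2.63, 2.63], [-0.94, 2.18], [0.31, 2.57], [-1.31, 4.45], [0, 2.66], [-2.55, 2.55]. Speed limits (rad/s): [2.57, 2.57, 3.14, 3.14, 3.14, 3.14].

INTERFACE

Orientations are given as a unit quaternion [x, y, z, w].
In Python, from workcell import manip, imaging, nets gives the robot as it stands.
- The arm moves only by the tool carry_out, never from a script. Its arguments are lists of equal length, an entry for each row: "slide": the shift along the world's x, y, z in m, a list of three; "turn": the turn, a rotation vector about the world's x, y, z in degrees, a list of three; "grip": the closure, from 0 (fully open) to 1 (shut). A call has 1 to 10 rows; each row is the pose to reach, as a shift and turn from the pose commanded when the call began; what a row does not reach only later rows make up. A row lasts 1/12 s, in which the tool goes at most 41.7 mm and 7.16 degrees, less where a joint would pass 70% of its speed; a pose out of reach is approached as far as the arm can. A call with a gripper value outside its range is refused whole. The fingers move at their own pace and stop on an object; the grip force is fixed at half the most. Time passes only in rows, so rows that repeat a pose let the fingers close. It gives the time, the measured TCP pose, the force, the opening and the grip force at its end, in the units of the state.
- manip.sense(): the state, without advancing time (a new reading comes with each control period).
- imaging.read_camera(name): name is "scene" or "top"; returns a dict with "image" (480x640x3 uint8, blue, green, red), "camera_matrix" (3x3 intrinsics, pixels), "k1" (the pictures are not rectified: a ray, as slopes to the right and down, at radius r is drawn at 1 + k1 r^2 times it, then the intrinsics apply), "origin" and "orientation" of the camera in the world. Camera axes: x right, y down, z forward; pixel columns grow to the right and rows downward; lengths in mm; the calibration is good to about 2 mm. A picture is of the moment at which its call begins. There is no depth.
- manip.finish_job(): hands the job in; it is judged then, once.
Trained networks look in a picture, given as the dict that the camera call returned (one of the last four; its "shot" number tells which), for a name from the list of things; names that differ only in an ending like _2 or _b are one class to them, and where a whole thing is asked for, a point or a joint stands for the part that bears it (a point fixed in the world has none). Each returns a list of dicts, best first, with "score" (0 to 1); they miss things now and then, are a little off and sometimes report something else, mostly with a low value. They report only what shows in the picture. A call takes as long as a camera call.
- nets.search_frame(query, picture): "bbox" ([left, top, right, bottom] in pixels, round what is visible of it).
- nets.silhouettes(query, picture): "pixels" (480x640 bool, what is visible of it) and "bbox" ([left, top, right, bottom] in pixels, round what is visible of it).
The state is a dict: "time_s": time; "joint_positions": joint angles; "qd": joint speeds; "tau": joint torques, N m; "eef_pos": TCP position; "ee_rot": TCP orientation; "contact_force": force on the tool from outside, world axes, zero at the start; "ft_torque": the same for the moment, N m; "grip_width": finger opening in mm; "finger_force": force on a finger pad.
Only numpy, scipy, OpenCV 4.12 (cv2) and the standard library are available. Lean on these libraries where they do the work, as an engineer would, in place of code of your own. Each camera call takes 0.05 s, during which the arm holds its last target. There are 200 camera calls.

TASK

Lock the sample carrier to its blue dock: take the red-headed linch pin out of its grey stand, feel with its nose through the slot of the dock for the hole in the carrier's tongue, and push the pin fully home, never pressing it harder than about 30 N (3 kg). Then flip the sprung wire ring up and over the pin's head until it snaps past the crown and stays there by itself, without overstretching its springs, and leave the other things on the counter where they are.

Things in the scene. Friction and masses are not known exactly. Their poses are not given: they have to be found in the camera images.
- dock: Blue clevis block 52 (x) x 62 (y) x 60 mm high, fixed, on an aluminium base plate 100 x 106 x 8 mm. Origin: centre of the plate's underside, on the counter; z up; x to the side on which the wire ring lies open; y along the slot, towards the carrier, a white wheeled tray 86 x 100 mm with two bottles up to 116 mm high, which begins 53 to 83 mm from the origin.
- slot_mouth (a point): Middle of the slot in the block's top, 60 mm above the counter; axes as the dock's. The slot is 46 mm long (y), 13.5 mm wide (x), and goes straight down through the upper jaw (60 to 28 mm above the counter) and the lower jaw (15 to 8 mm). With the pin home, its collar rests on the block's top.
- tongue_top (a point): Point under slot_mouth, level with the top (24 mm above the counter) of the carrier's 8 mm thick tongue between the jaws. The tongue's one round 14 mm hole lies in line with the slot (x = 0) but up to 14.5 mm to either side of this point along y; where is not measured: feel for it. Nose on solid tongue, the pin's collar stands 14 mm above the block. 40 N of friction holds the tongue.
- pin: Linch pin, upright, about 90 g. Origin: centre of its collar's underside, z up. Below: steel shaft 12 mm in diameter, 50 mm long, the last 5 mm tapering to an 8 mm nose. Above: collar 30 mm wide, 4 mm thick; red cylindrical head 18 mm wide from 4 to 30 mm above the origin, with a dome of 9 mm radius on it (crown at 39 mm). Grip the red head from above. It starts in the stand's hole.
- pin_nose (a point): Lower end of the pin, 50 mm below its origin.
- pin_stand: Grey block 50 x 50 x 60 mm high, fixed, with a vertical 15 mm hole in the middle in which the pin stands, collar on the top. Origin: centre of the underside.
- ring (a joint): Hinge of the sprung wire ring (rad). At 0 its arms point to the dock's +x, 20 degrees above level; grows as the ring swings up towards -x; stop at 1.13, arms nearly upright. Stays where left (0.04 N m friction). Over a pin that stands home, the crossbar meets the dome at about 0.9, rides over its crown at about 1.05 (springs stretched 4 mm) and snaps on almost to the stop, stretched 3 mm.
- ring_hinge (a point): Middle of the ring's hinge line, which is parallel to the dock's y: at x = -10 mm, z = 33 mm in the dock's frame. The ring has two arms, 72 mm apart, and a crossbar of 6 mm polished wire 66 mm from the hinge line.
- ring_loop (a joint): How far the ring is drawn out of its sprung sleeves, away from the hinge line (m): 0 relaxed, 0.014 at the hard stop; takes 3 N to start and 1.5 N more per mm. More than 0.010 overstretches the springs.
- ring_grip (a point): Middle of the ring's yellow grip barrel, which is 16 mm long along the dock's y and 14 mm in diameter, 20 mm beyond the crossbar (86 mm from the hinge line when relaxed). It can be pinched at its two flat ends, and turns with drag between the fingers as the ring swings, so the ring lags a hand that follows the arc (by up to 0.15 rad).
- tally_counter: Bystander, loose: small chromed hand tally counter, 26 x 52 x 60 mm. Origin: centre of its underside.
- dish: Bystander, loose: round clear dish with pink medium, 60 mm wide, 15 mm high. Origin: centre of its underside.
- objective_can: Bystander, loose: black cylindrical objective case, 41 mm wide, 66 mm high. Origin: centre of its underside.
- marker: Bystander, loose: blue marker pen, 133 mm long, 13 mm thick, lying. Origin: middle of its underside.

How it is judged (in metres and radians):
On the way, in this order (a step that is already met when the one before it is completed fails the run):
1. the pin is fully home in the dock, through the tongue, while the ring is still open (z of pin in the frame of dock below 0.0625 m and horizontal distance between pin and slot_mouth below 0.019 m and angle between the z axis of pin and the z axis of dock, either way round below 0.1 rad and value of joint ring below 0.8 rad), for 0.2 s.
2. the ring has snapped over the pin's head (value of joint ring above 1.08 rad and value of joint ring_loop between 0.0008 and 0.0045 m), for 0.2 s.
At the end, for the whole second after the job is handed in: The pin stands upright (within 0.1 rad) in the slot with its collar on the dock's top (within 2.5 mm), through the hole in the tongue; the ring is past the pin's crown (hinge over 1.08 rad) and bears on the head with its springs stretched 0.8 to 4.5 mm; the pin is at rest (all of step 2 and z of pin in the frame of dock below 0.0625 m and horizontal distance between pin and slot_mouth below 0.019 m and angle between the z axis of pin and the z axis of dock, either way round below 0.1 rad and linear speed of pin below 0.01 m/s); the robot touches nothing.
It fails at once if the pin was forced: contact forces on it from the dock, the tongue and the ring together over 55 N (contact force between pin and dock above 55 N).
It fails at once if the ring's springs were overstretched (more than 10 mm) (value of joint ring_loop above 0.0105 m).
It fails at once if a bystander was moved more than 3 cm (distance of any of tally_counter, dish, objective_can, marker from where it was at the start of the episode above 0.03 m).
It also fails if it takes over 64 s, if anything falls off the work surface, if the arm or the gripper's body presses on something with over 40 N, if the wrist force passes 120 N, or if a joint passes its speed limit or range.

## Working session

There is one attempt and no reset: what is moved stays moved. The work goes in short steps, Python scripts to look and compute and a tool call to move; the robot and the scene stay as the last step left them, time stands still between calls to the robot, and variables do not carry over. Pictures are saved under pics/ and viewed, at most 10 in all, crops included, and the job is handed in when it is done.

Besides the shell and the picture viewer there is one more tool, called by a JSON object that holds its "op" and its "data". carry_out: Moves the arm, as the interface text tells. Its arguments: {"type":"object","properties":{"slide":{"type":"array","items":{"type":"array","items":{"type":"number"}}},"turn":{"type":"array","items":{"type":"array","items":{"type":"number"}}},"grip":{"type":"array","items":{"type":"number"}}},"required":["slide","turn","grip"]}

```bash
mkdir -p pics; cat > h.py <<'E'
import numpy as np, cv2
from scipy.spatial.transform import Rotation as R
from workcell import manip, imaging, nets
def ray(p,uv):
    K=np.array(p["camera_matrix"]);d=np.array([(uv[0]-K[0,2])/K[0,0],(uv[1]-K[1,2])/K[1,1]])
    s=d.copy()
    for _ in range(20): s=d/(1+p["k1"]*(s@s))
    return np.array(p["origin"]),R.from_quat(p["orientation"]).apply([s[0],s[1],1])
def onz(p,uv,z):
    o,d=ray(p,uv);return o+d*(z-o[2])/d[2]
def proj(p,X):
    c=R.from_quat(p["orientation"]).inv().apply(np.array(X)-np.array(p["origin"]))
    s=c[:2]/c[2];s=s*(1+p["k1"]*(s@s));K=np.array(p["camera_matrix"])
    return np.array([K[0,0]*s[0]+K[0,2],K[1,1]*s[1]+K[1,2]])
def tri(a,ua,b,ub):
    o1,d1=ray(a,ua);o2,d2=ray(b,ub);A=np.stack([d1,-d2],1);t=np.linalg.lstsq(A,o2-o1,rcond=None)[0]
    x,y=o1+t[0]*d1,o2+t[1]*d2;return (x+y)/2,np.linalg.norm(x-y)
E
python3 - <<'E'
from h import *
for n in("scene","top"):
    p=imaging.read_camera(n);cv2.imwrite(f"pics/{n}0.png",p["image"])
    print(n,np.round(p["origin"]),np.round(p["orientation"],3),np.round(p["camera_matrix"]),p["k1"])
    for q in["dock","pin","pin_stand","ring","ring_grip","tally_counter","dish","objective_can","marker"]:
        for r in nets.search_frame(q,p)[:2]: print(q,round(r["score"],2),np.round(r["bbox"]))
print(manip.sense())
E
```

```text
scene [1043. -438.  758.] [ 0.812  0.45  -0.19  -0.321] [[549.   0. 313.]
 [  0. 549. 233.]
 [  0.   0.   1.]] 0.004722716935170334
dock 0.86 [247. 216. 384. 318.]
pin 0.52 [202. 281. 221. 309.]
pin_stand 0.79 [188. 288. 237. 340.]
ring 0.89 [256. 265. 308. 293.]
ring 0.5 [261. 271. 308. 296.]
ring_grip 0.63 [261. 274. 312. 295.]
tally_counter 0.88 [460. 218. 488. 251.]
dish 0.8 [245. 220. 279. 244.]
objective_can 0.72 [376. 139. 394. 177.]
objective_can 0.53 [174. 214. 194. 273.]
marker 0.88 [174. 215. 194. 271.]
top [ 231.  -76. 1132.] [ 0.715 -0.691  0.078 -0.075] [[507.   0. 318.]
 [  0. 507. 245.]
 [  0.   0.   1.]] -0.015074098061882665
dock 0.63 [291. 198. 396. 265.]
pin 0.59 [424. 228. 437. 239.]
pin 0.25 [208. 175. 232. 195.]
pin_stand 0.58 [413. 221. 444. 249.]
ring 0.76 [353. 200. 392. 245.]
ring 0.66 [425. 224. 438. 241.]
ring_grip 0.66 [356. 200. 393. 231.]
ring_grip 0.4 [292. 200. 395. 266.]
tally_counter 0.58 [209. 176. 228. 197.]
tally_counter 0.15 [427. 225. 436. 239.]
dish 0.69 [337. 285. 372. 312.]
dish 0.49 [378. 199. 381. 203.]
objective_can 0.82 [200. 287. 225. 310.]
marker 0.66 [360. 199. 382. 214.]
marker 0.58 [408. 294. 422. 354.]
{'time_s': 1.0, 'joint_positions': array([-1.35387794e+00,  2.63883486e-01,  1.60397631e+00,  3.50531588e-05,
        1.27369557e+00, -3.69505904e-02]), 'qd': array([ 0.00140234, -0.00056571,  0.00073633,  0.00132229, -0.00054801,
        0.00084798]), 'tau': array([-1.39037722e-03, -5.15080476e+01, -3.67731607e+01, -1.95302164e-05,
        6.68448374e-04,  4.35520292e-05]), 'eef_pos': array([ 169.50524151, -653.3800947 ,  231.3036769 ]), 'ee_rot': array([9.91955278e-01, 1.26588806e-01, 1.83666599e-05, 1.70652818e-05]), 'contact_force': array([-0.92957876, -0.17299462,  0.82021104]), 'ft_torque': array([ 0.0279046 , -0.02458805, -0.00027558]), 'finger_force': 0.0, 'grip_width': 85.51776526583366}
```

View pics/scene0.png

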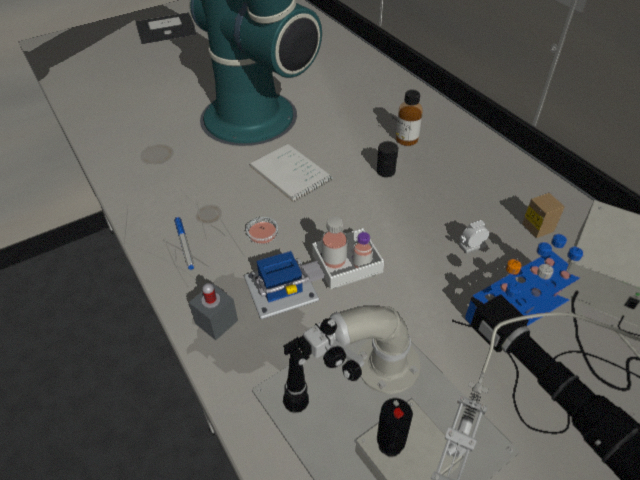

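View pics/top0.png

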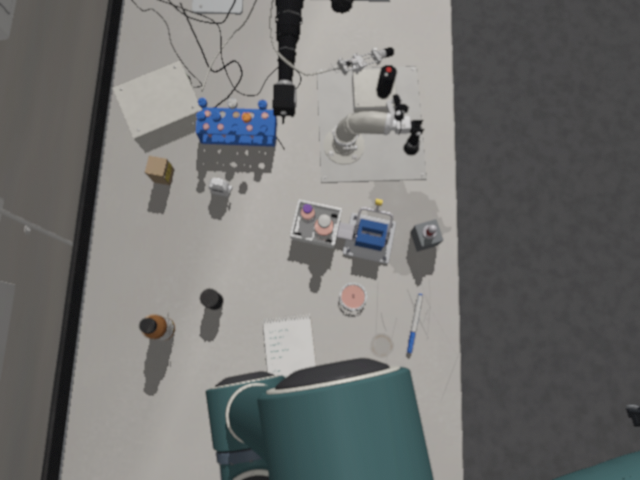

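```bash
python3 - <<'E'
from h import *
P={n:imaging.read_camera(n) for n in("scene","top")}
for n,p in P.items():
    print(n,[np.round(proj(p,X)) for X in([0,0,0],[170,-653,231],[300,0,0],[400,0,0],[500,-100,0])])
s,t=P["scene"],P["top"]
a=cv2.resize(s["image"][190:350,170:400],None,fx=3.4,fy=3.4,interpolation=cv2.INTER_CUBIC)
cv2.imwrite("pics/sc.png",a)
b=cv2.resize(t["image"][185:285,285:455],None,fx=4.7,fy=4.7,interpolation=cv2.INTER_CUBIC)
cv2.imwrite("pics/tc.png",b)
for uv in[(430,231),(372,233),(379,202)]: print(uv,onz(t,uv,60).round())
E
```

```text
scene [array([248., 116.]), array([-106.,  178.]), array([313., 185.]), array([340., 214.]), array([324., 267.])]
top [array([274., 468.]), array([648., 404.]), array([281., 323.]), array([284., 278.]), array([329., 237.])]
(430, 231) [ 507. -318.   60.]
(372, 233) [ 498. -191.   60.]
(379, 202) [ 569. -206.   60.]
```

View pics/sc.png

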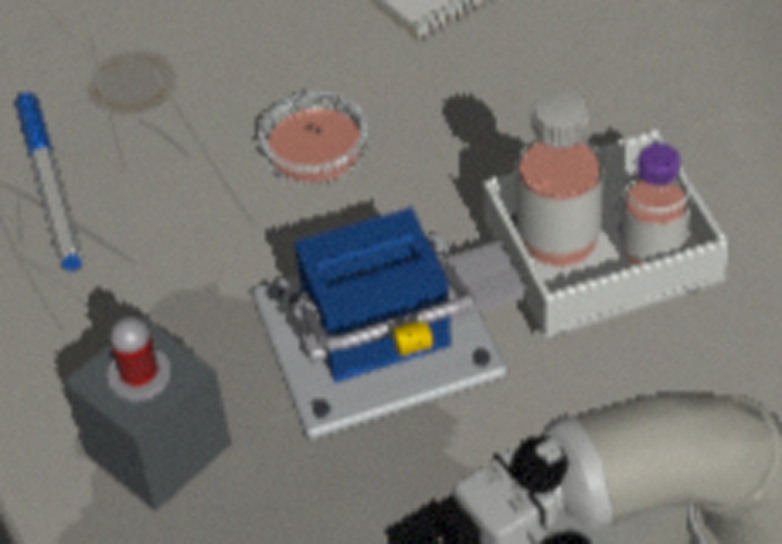

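View pics/tc.png

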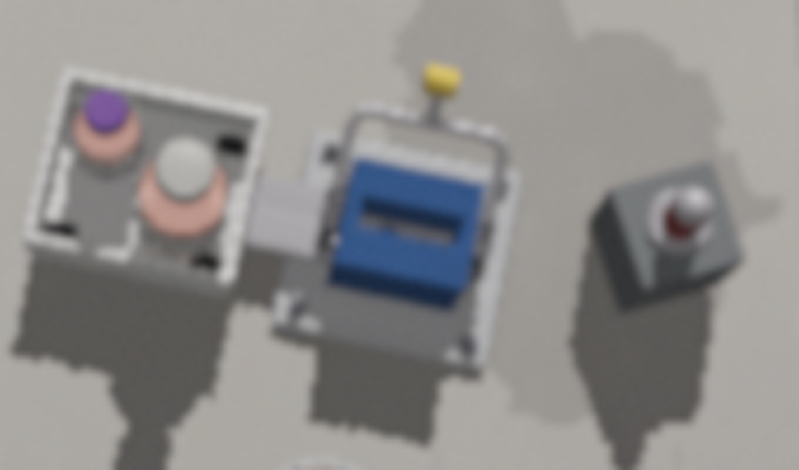

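```bash
cat > fit.py <<'E'
from h import *
from scipy.optimize import minimize
S=4
def hull(p,X):
    q=np.array([proj(p,x) for x in X]);return cv2.convexHull((q*S+S/2).astype(np.float32))
def iou(p,m,Xs,box):
    x0,y0,x1,y1=box;im=np.zeros(((y1-y0)*S,(x1-x0)*S),np.uint8)
    for X in Xs: cv2.fillConvexPoly(im,np.round((hull(p,X)-[x0*S,y0*S])*16).astype(np.int32),1,shift=4)
    c=cv2.resize(im.astype(np.float32),(x1-x0,y1-y0),interpolation=cv2.INTER_AREA);mm=m[y0:y1,x0:x1].astype(np.float32)
    return np.minimum(c,mm).sum()/np.maximum(c,mm).sum()
def box3(x,y,yaw,lx,ly,z0,z1):
    c=np.array([[a*lx/2,b*ly/2,z] for a in(-1,1) for b in(-1,1) for z in(z0,z1)])
    return R.from_euler("z",yaw).apply(c)+[x,y,0]
def cyl(x,y,r,z0,z1):
    a=np.linspace(0,6.28,24);return np.array([[x+r*np.cos(t),y+r*np.sin(t),z] for t in a for z in(z0,z1)])
E
cat > m1.py <<'E'
from fit import *
P=[imaging.read_camera(n) for n in("scene","top")]
B=[(230,230,330,330),(340,190,410,270)]
ms=[]
for p,b in zip(P,B):
    h=cv2.cvtColor(p["image"],cv2.COLOR_BGR2HSV);m=((h[...,0]>100)&(h[...,0]<125)&(h[...,1]>110)).astype(np.uint8)
    z=np.zeros_like(m);z[b[1]:b[3],b[0]:b[2]]=m[b[1]:b[3],b[0]:b[2]]
    ms.append(cv2.morphologyEx(z,cv2.MORPH_CLOSE,np.ones((5,5))))
for sel in([0,1],[0],[1]):
    f=lambda v:-sum(iou(P[i],ms[i],[box3(v[0],v[1],v[2]/100,52,62,15,60)],B[i]) for i in sel)
    r=min((minimize(f,[498,-191,y],method="Nelder-Mead",options=dict(initial_simplex=[[490,-198,y],[510,-190,y],[496,-180,y],[500,-190,y+15]])) for y in(-15,0,15)),key=lambda r:r.fun);print("dock",sel,r.x.round(2),r.fun/len(sel))
# pin
B2=[(190,270,240,345),(405,215,450,255)];rm=[];sm=[]
for p,b in zip(P,B2):
    sl=nets.silhouettes("pin",p);st=nets.silhouettes("pin_stand",p)
    print([(round(x["score"],2),np.round(x["bbox"])) for x in sl[:2]+st[:2]])
    ok=[x for x in sl if b[0]<x["bbox"][0]<b[2]];rm.append(ok[0]["pixels"] if ok else None)
    ok=[x for x in st if b[0]<x["bbox"][0]<b[2]];sm.append(ok[0]["pixels"] if ok else None)
def pinf(v,i): return iou(P[i],rm[i],[np.vstack([cyl(v[0],v[1],9,64,90),cyl(v[0],v[1],5,97.5,98)]),cyl(v[0],v[1],15,60,64)],B2[i])
def stf(v,i):
    m=sm[i]|(rm[i] if rm[i] is not None else False)
    return iou(P[i],m,[box3(v[0],v[1],v[2]/100,50,50,0,60),np.vstack([cyl(v[0],v[1],9,64,90),cyl(v[0],v[1],5,97.5,98)])],B2[i])
for sel in([0,1],[0],[1]):
    try:
        r=minimize(lambda v:-sum(pinf(v,i) for i in sel),[507,-318],method="Nelder-Mead",options=dict(initial_simplex=[[500,-318],[515,-310],[507,-325]]));print("pin",sel,r.x.round(1),r.fun/len(sel))
        r=minimize(lambda v:-sum(stf(v,i) for i in sel),[507,-318,20],method="Nelder-Mead",options=dict(initial_simplex=[[500,-318,20],[515,-310,30],[507,-325,10],[507,-318,0]]));print("stand",sel,r.x.round(1),r.fun/len(sel))
    except Exception as e: print(e)
# yellow grip
g=[]
for p,b in zip(P,B):
    h=cv2.cvtColor(p["image"],cv2.COLOR_BGR2HSV);m=((h[...,0]>20)&(h[...,0]<35)&(h[...,1]>120)).astype(np.uint8)
    z=np.zeros_like(m);z[b[1]:b[3],b[0]:b[2]]=m[b[1]:b[3],b[0]:b[2]];M=cv2.moments(z,True);g.append((M["m10"]/M["m00"],M["m01"]/M["m00"]))
print("grip",g,tri(P[0],g[0],P[1],g[1]))
s=manip.sense();print(R.from_quat(s["ee_rot"]).as_matrix().round(3))
E
python3 m1.py
```

```text
dock [0, 1] [ 500.86 -190.2   -19.73] -0.8243219256401062
dock [0] [ 501.13 -189.81  -19.91] -0.7822945713996887
dock [1] [ 500.03 -191.05  -25.56] -0.872199535369873
[(0.78, array([201., 281., 221., 306.])), (0.67, array([189., 287., 235., 338.]))]
[(0.43, array([426., 226., 437., 240.])), (0.67, array([411., 221., 444., 250.]))]
pin [0, 1] [ 503.9 -314.5] -0.863369345664978
unsupported operand type(s) for |: 'NoneType' and 'bool'
pin [0] [ 503.  -314.1] -0.9401827454566956
unsupported operand type(s) for |: 'NoneType' and 'bool'
pin [1] [ 505.3 -315.9] -0.8764639496803284
stand [1] [ 505.2 -315.4   28.8] -0.9298303127288818
grip [(290.90697674418607, 288.8720930232558), (378.3636363636364, 202.04545454545453)] (array([ 563.6981763 , -202.02129578,   76.05188886]), np.float64(1.5857889892145556))
[[ 0.968  0.251 -0.   ]
 [ 0.251 -0.968  0.   ]
 [-0.    -0.    -1.   ]]
```

```bash
cat > m2.py <<'E'
from fit import *
P=[imaging.read_camera(n) for n in("scene","top")]
B=[(240,235,325,330),(340,195,405,270)]
ms=[];ig=[]
for p,b in zip(P,B):
    im=p["image"].astype(int);m=(im[...,0]-im[...,2]>22).astype(np.uint8)
    z=np.zeros_like(m);z[b[1]:b[3],b[0]:b[2]]=m[b[1]:b[3],b[0]:b[2]]
    n,l,s,_=cv2.connectedComponentsWithStats(cv2.morphologyEx(z,cv2.MORPH_CLOSE,np.ones((7,7))))
    ms.append((l==1+np.argmax(s[1:,4])).astype(np.uint8));print(s[1:])
for sel in([0,1],[0],[1]):
    f=lambda v:-sum(iou(P[i],ms[i],[box3(v[0],v[1],v[2]/100,52,62,28,60)],B[i]) for i in sel)
    r=minimize(f,[500,-191,-20],method="Nelder-Mead",options=dict(initial_simplex=[[490,-198,-20],[510,-190,-15],[496,-180,-25],[500,-190,-10]]));print("dock",sel,r.x.round(2),r.fun/len(sel))
o=[]
for p,m,b in zip(P,ms,B):
    c=p["image"].copy()
    for z0,z1,lx,ly in((28,60,52,62),(60,60,13.5,46),(0,8,100,106)):
        X=box3(*np.array([500.9,-190.2,-.2]),lx,ly,z0,z1);cv2.polylines(c,[np.round(hull(p,X)/S*16).astype(np.int32)],True,(0,255,255) if z1==60 else (0,255,0),1,shift=4)
    c=c[b[1]:b[3],b[0]:b[2]];c=np.hstack([c,np.dstack([m[b[1]:b[3],b[0]:b[2]]*255]*3)])
    o.append(cv2.resize(c,(780,int(c.shape[0]*780/c.shape[1]))))
o=np.vstack(o);cv2.imwrite("pics/fit.png",cv2.resize(o,None,fx=min(1,598/o.shape[0]),fy=min(1,598/o.shape[0])))
E
python3 m2.py
```

```text
[[ 257  251   46   52 1538]]
[[355 219  33  31 796]]
dock [0, 1] [ 499.15 -190.19  -17.56] -0.8606761693954468
dock [0] [ 499.82 -189.12  -17.73] -0.789883553981781
dock [1] [ 499.1  -190.86  -16.15] -0.9504598379135132
```

View pics/fit.png

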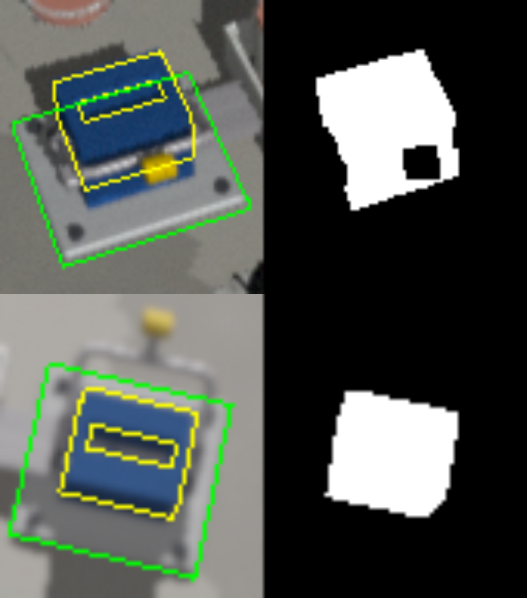

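{"op": "carry_out", "data": {"slide": [[0.04,0.04,0],[0.08,0.08,0],[0.12,0.12,0],[0.16,0.16,0],[0.2,0.2,0],[0.23,0.23,0],[0.26,0.26,-0.01],[0.29,0.29,-0.02],[0.32,0.32,-0.03],[0.334,0.338,-0.04]], "turn": [[0,0,0],[0,0,0],[0,0,0],[0,0,0],[0,0,0],[0,0,0],[0,0,0],[0,0,0],[0,0,0],[0,0,0]], "grip": [0,0,0,0,0,0,0,0,0,0]}}

```text
time_s: 2.33
eef_pos: [463.4, -358.3, 206.3]
ee_rot: [0.992, 0.127, 0.001, 0.001]
contact_force: [-0.3, -0.5, 0.3]
grip_width: 85.2
finger_force: 0.0
```

{"op": "carry_out", "data": {"slide": [[0,0,-0.01],[0,0,-0.02],[0,0,-0.03],[0,0,-0.05],[0,0,-0.06],[0,0,-0.06],[0,0,-0.06]], "turn": [[0,0,-6],[0,0,-12],[0,0,-18],[0,0,-24],[0,0,-26],[0,0,-26],[0,0,-26]], "grip": [0,0,0,0,0,0,0]}}

```text
time_s: 2.92
eef_pos: [461.3, -359.1, 144.9]
ee_rot: [0.995, -0.099, -0.001, -0.0]
contact_force: [-0.5, -0.0, 0.3]
grip_width: 85.3
finger_force: 0.0
```

```bash
cat > s.py <<'E'
from h import *
s=manip.sense();m=R.from_quat(s["ee_rot"]).as_matrix()
print(s["time_s"],s["eef_pos"].round(2),s["contact_force"].round(2),s["grip_width"].round(1),s["finger_force"],m[:,1].round(3),m[:,2].round(3))
E
python3 s.py
python3 - <<'E'
from h import *
P=[imaging.read_camera(n) for n in("scene","top")]
for p in P:print([(round(r["score"],2),r["bbox"]) for r in nets.search_frame("pin",p)[:2]])
t=np.hstack([cv2.resize(P[0]["image"][250:350,150:280],(390*1,300)),cv2.resize(P[1]["image"][180:280,370:500],(390,300))])
cv2.imwrite("pics/over.png",t)
E
```

```text
[(0.9, [202.5, 283.2, 219.0, 307.3])]
[(0.51, [424.1, 223.4, 434.2, 238.9])]Traceback (most recent call last):
  File "s.py", line 3, in <module>
    print(s["time_s"],s["eef_pos"].round(2),s["contact_force"].round(2),s["grip_width"].round(1),s["finger_force"],m[:,1].round(3),m[:,2].round(3))
                                                                        ^^^^^^^^^^^^^^^^^^^^^
AttributeError: 'float' object has no attribute 'round'
```

View pics/over.png

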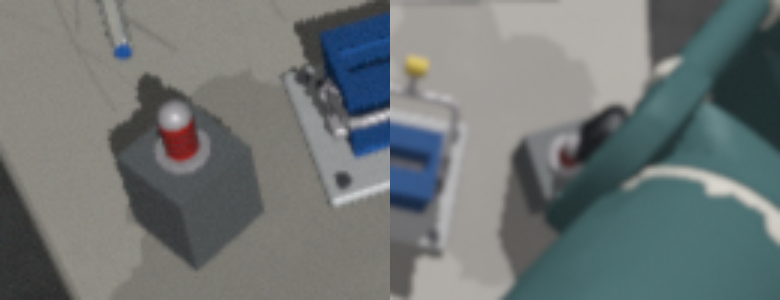

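{"op": "carry_out", "data": {"slide": [[0.02,0.02,0],[0.042,0.044,0],[0.042,0.044,0],[0.042,0.044,0]], "turn": [[0,0,0],[0,0,0],[0,0,0],[0,0,0]], "grip": [0,0,0,0]}}

```text
time_s: 3.45
eef_pos: [505.0, -315.0, 146.5]
ee_rot: [0.995, -0.098, 0.001, 0.0]
contact_force: [0.2, -0.9, 0.1]
grip_width: 85.6
finger_force: 0.0
```

```bash
sed -i 's/s\["grip_width"\].round(1)/round(s["grip_width"],1)/' s.py; python3 s.py
python3 - <<'E'
from h import *
P=[imaging.read_camera(n) for n in("scene","top")]
t=np.hstack([cv2.resize(P[0]["image"][220:350,150:280],(390*1,390)),cv2.resize(P[1]["image"][180:310,370:500],(390,390))])
cv2.imwrite("pics/over2.png",t)
E
```

```text
3.45 [ 504.97 -314.99  146.49] [ 0.19 -0.93  0.05] 85.6 0.0 [-0.196 -0.981  0.001] [ 0.001 -0.001 -1.   ]
```

View pics/over2.png

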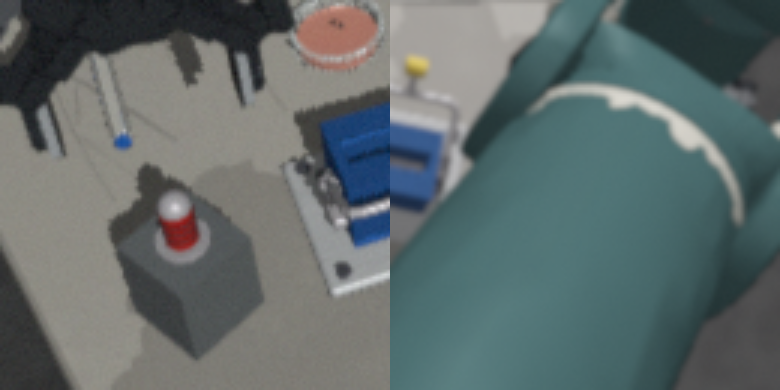

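{"op": "carry_out", "data": {"slide": [[0,0,-0.03],[0,0,-0.055],[0,0,-0.074],[0,0,-0.076],[0,0,-0.076],[0,0,-0.076],[0,0,-0.076],[0,0,-0.076],[0,0,-0.076],[0,0,-0.076]], "turn": [[0,0,0],[0,0,0],[0,0,0],[0,0,0],[0,0,0],[0,0,0],[0,0,0],[0,0,0],[0,0,0],[0,0,0]], "grip": [0,0,0,0.3,1,1,1,1,1,1]}}

```text
time_s: 4.38
eef_pos: [504.9, -316.4, 71.5]
ee_rot: [0.995, -0.1, 0.001, 0.001]
contact_force: [-0.4, 0.1, 6.1]
grip_width: 16.2
finger_force: 58.7
```

```bash
python3 s.py
cat > look.py <<'E'
from fit import *
# fit of gripped pin in scene view: x,y given; report bbox
p=imaging.read_camera("scene")
for q in("pin",): print([(round(r["score"],2),np.round(r["bbox"],1)) for r in nets.search_frame(q,p)[:2]])
E
python3 look.py
```

```text
4.3833 [ 504.89 -316.41   71.49] [-0.45  0.12  6.06] 16.2 58.666129410266876 [-0.199 -0.98   0.001] [ 0.003 -0.002 -1.   ]
[(0.52, array([202.2, 284.2, 218.2, 304.9])), (0.31, array([261.9, 271.7, 307.5, 293. ]))]
```

{"op": "carry_out", "data": {"slide": [[0,0,0.01],[0,0,0.03],[0,0,0.06],[0,0,0.08],[0,0,0.08],[0,0,0.08]], "turn": [[0,0,0],[0,0,0],[0,0,0],[0,0,0],[0,0,0],[0,0,0]], "grip": [1,1,1,1,1,1]}}

```text
time_s: 4.98
eef_pos: [504.7, -316.1, 151.4]
ee_rot: [0.995, -0.1, 0.002, 0.001]
contact_force: [-0.4, 0.6, -1.9]
grip_width: 16.2
finger_force: 58.8
```

```bash
python3 s.py
python3 - <<'E'
from h import *
p=imaging.read_camera("scene")
s=manip.sense();e=s["eef_pos"]
for z in(0,-8,-12,-58):print(z,proj(p,e+[0,0,z]).round(1))
cv2.imwrite("pics/held.png",cv2.resize(p["image"][210:350,150:330],None,fx=4.2,fy=4.2,interpolation=cv2.INTER_CUBIC))
E
```

```text
4.9833 [ 504.71 -316.13  151.44] [-0.42  0.64 -1.92] 16.2 58.78502547740936 [-0.198 -0.98   0.001] [ 0.003 -0.002 -1.   ]
0 [200.3 263.4]
-8 [201.2 266.9]
-12 [201.7 268.7]
-58 [206.7 287.9]
```

View pics/held.png

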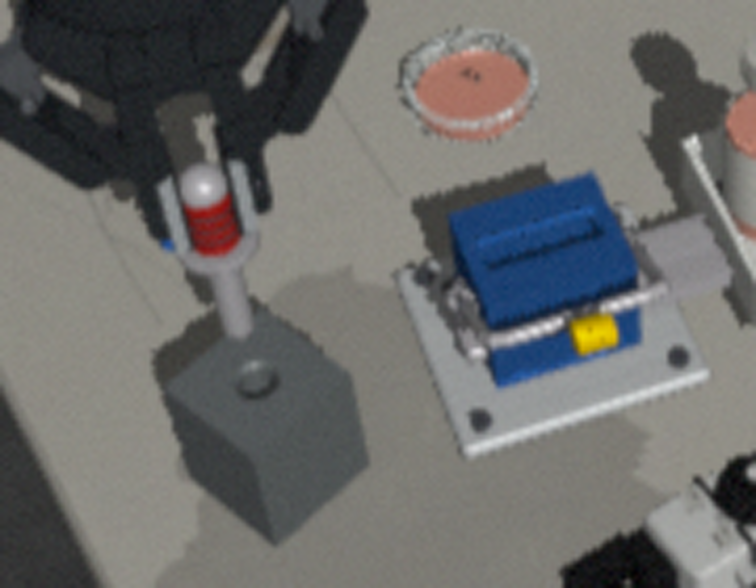

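{"op": "carry_out", "data": {"slide": [[0,0.02,0],[-0.001,0.04,0],[-0.001,0.06,0],[-0.002,0.08,0],[-0.002,0.1,0],[-0.003,0.12,0],[-0.003,0.126,0],[-0.003,0.126,0],[-0.003,0.126,0]], "turn": [[0,0,0],[0,0,0],[0,0,0],[0,0,0],[0,0,0],[0,0,0],[0,0,0],[0,0,0],[0,0,0]], "grip": [1,1,1,1,1,1,1,1,1]}}

```text
time_s: 5.78
eef_pos: [500.0, -189.4, 148.2]
ee_rot: [0.995, -0.099, -0.001, -0.0]
contact_force: [1.1, -1.1, -1.2]
grip_width: 15.9
finger_force: 58.9
```

```bash
python3 s.py
cat > chk.py <<'E'
import sys
from fit import *
p=imaging.read_camera("scene");e=manip.sense()["eef_pos"]
c=p["image"].copy()
q=np.array([proj(p,e+[0,0,z]) for z in(0,-61.5)]);print(q.round(1))
z=6;x0,y0,x1,y1=[int(v) for v in sys.argv[2:6]]
c=cv2.resize(c[y0:y1,x0:x1],None,fx=z,fy=z,interpolation=cv2.INTER_CUBIC)
def pl(X,col): 
    a=np.array([proj(p,x) for x in X]);cv2.polylines(c,[np.round(((a+.5-[x0,y0])*z)*16).astype(np.int32)],True,col,1,shift=4)
D=[500.9,-190.2,-.2]
for zz,lx,ly in((60,52,62),(60,13.5,46)):
    X=R.from_euler("z",D[2]).apply([[a*lx/2,b*ly/2,zz] for a,b in((-1,-1),(-1,1),(1,1),(1,-1))])+[D[0],D[1],0];pl(X,(0,255,255))
for dz,r in((-11.5,15),(-56.5,6),(-61.5,4)):
    X=[e+[r*np.cos(t),r*np.sin(t),dz] for t in np.linspace(0,6.2,30)];pl(X,(0,255,0))
cv2.imwrite(sys.argv[1],c)
E
python3 chk.py pics/c1.png 235 210 345 310
```

```text
5.7833 [ 499.97 -189.39  148.23] [ 1.05 -1.09 -1.18] 15.9 58.88592571020126 [-0.198 -0.98   0.   ] [-0.002  0.    -1.   ]
[[274.4 229.3]
 [277.1 255.5]]
```

View pics/c1.png

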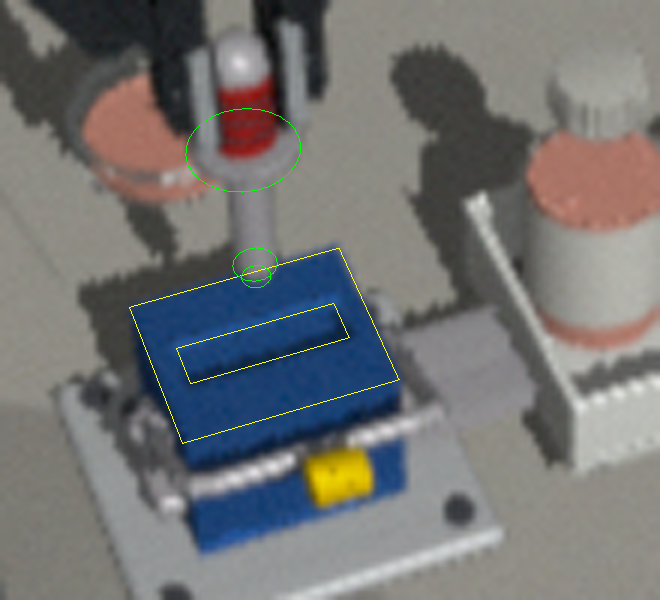

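{"op": "carry_out", "data": {"slide": [[0.001,-0.001,0],[0.001,-0.001,-0.01],[0.001,-0.001,-0.016],[0.001,-0.001,-0.021],[0.001,-0.001,-0.021],[0.001,-0.001,-0.021]], "turn": [[0,0,0],[0,0,0],[0,0,0],[0,0,0],[0,0,0],[0,0,0]], "grip": [1,1,1,1,1,1]}}

```text
time_s: 6.33
eef_pos: [501.0, -190.5, 127.5]
ee_rot: [0.995, -0.1, -0.001, -0.0]
contact_force: [-0.7, -0.5, -0.5]
grip_width: 16.0
finger_force: 58.9
```

```bash
python3 s.py
```

```text
6.3333 [ 501.03 -190.52  127.49] [-0.7  -0.51 -0.46] 16.0 58.88643890619278 [-0.199 -0.98  -0.   ] [-0.002  0.001 -1.   ]
```

Aligned; ease down to about 3 mm into the slot.

{"op": "carry_out", "data": {"slide": [[0,0,-0.003],[0,0,-0.006],[0,0,-0.008],[0,0,-0.01],[0,0,-0.01]], "turn": [[0,0,0],[0,0,0],[0,0,0],[0,0,0],[0,0,0]], "grip": [1,1,1,1,1]}}

```text
time_s: 6.75
eef_pos: [501.4, -190.4, 118.0]
ee_rot: [0.995, -0.1, -0.0, -0.0]
contact_force: [-1.1, -0.2, -1.8]
grip_width: 16.0
finger_force: 58.9
```

{"op": "carry_out", "data": {"slide": [[0,0,-0.003],[0,0,-0.006],[0,0,-0.008],[0,0,-0.01],[0,0,-0.01]], "turn": [[0,0,0],[0,0,0],[0,0,0],[0,0,0],[0,0,0]], "grip": [1,1,1,1,1]}}

```text
time_s: 7.17
eef_pos: [501.3, -190.4, 107.8]
ee_rot: [0.995, -0.1, -0.0, -0.0]
contact_force: [-0.2, -1.2, -0.2]
grip_width: 15.8
finger_force: 58.9
```

{"op": "carry_out", "data": {"slide": [[0,0,-0.004],[0,0,-0.009],[0,0,-0.014],[0,0,-0.018],[0,0,-0.019],[0,0,-0.019]], "turn": [[0,0,0],[0,0,0],[0,0,0],[0,0,0],[0,0,0],[0,0,0]], "grip": [1,1,1,1,1,1]}}

```text
time_s: 7.67
eef_pos: [501.2, -190.3, 88.7]
ee_rot: [0.995, -0.1, -0.001, -0.0]
contact_force: [0.2, -0.8, -0.6]
grip_width: 16.2
finger_force: 58.9
```

{"op": "carry_out", "data": {"slide": [[0,0,-0.001],[0,0,-0.002],[0,0,-0.003],[0,0,-0.003]], "turn": [[0,0,0],[0,0,0],[0,0,0],[0,0,0]], "grip": [1,1,1,1]}}

```text
time_s: 8.0
eef_pos: [501.7, -190.6, 86.4]
ee_rot: [0.995, -0.1, -0.0, 0.0]
contact_force: [0.4, -0.1, -2.2]
grip_width: 15.8
finger_force: 58.9
```

{"op": "carry_out", "data": {"slide": [[0,0,-0.001],[0,0,-0.002],[0,0,-0.002],[0,0,-0.002]], "turn": [[0,0,0],[0,0,0],[0,0,0],[0,0,0]], "grip": [1,1,1,1]}}

```text
time_s: 8.33
eef_pos: [502.3, -190.7, 85.4]
ee_rot: [0.995, -0.1, 0.001, 0.0]
contact_force: [-1.0, 0.7, 4.2]
grip_width: 16.0
finger_force: 59.6
```

{"op": "carry_out", "data": {"slide": [[0,0,-0.001],[0.0003,0.0015,-0.001],[0.0006,0.003,-0.001],[0.0009,0.0045,-0.001],[0.0012,0.006,-0.001],[0.0015,0.0075,-0.001],[0.0015,0.0075,-0.001]], "turn": [[0,0,0],[0,0,0],[0,0,0],[0,0,0],[0,0,0],[0,0,0],[0,0,0]], "grip": [1,1,1,1,1,1,1]}}

```text
time_s: 8.92
eef_pos: [503.2, -183.1, 83.5]
ee_rot: [0.995, -0.1, 0.0, 0.0]
contact_force: [-1.1, -0.1, -0.6]
grip_width: 15.8
finger_force: 58.9
```

{"op": "carry_out", "data": {"slide": [[0,0,-0.001],[0,0,-0.002],[0,0,-0.003],[0,0,-0.004],[0,0,-0.004]], "turn": [[0,0,0],[0,0,0],[0,0,0],[0,0,0],[0,0,0]], "grip": [1,1,1,1,1]}}

```text
time_s: 9.33
eef_pos: [502.8, -182.8, 78.8]
ee_rot: [0.995, -0.1, -0.0, -0.0]
contact_force: [0.2, 0.6, -1.4]
grip_width: 15.9
finger_force: 58.9
```

In the hole. Push on to home (TCP ≈ 71.5).

{"op": "carry_out", "data": {"slide": [[0,0,-0.0015],[0,0,-0.003],[0,0,-0.0045],[0,0,-0.006],[0,0,-0.006]], "turn": [[0,0,0],[0,0,0],[0,0,0],[0,0,0],[0,0,0]], "grip": [1,1,1,1,1]}}

```text
time_s: 9.75
eef_pos: [502.9, -182.9, 73.0]
ee_rot: [0.995, -0.1, -0.0, -0.0]
contact_force: [-0.9, 0.4, -0.9]
grip_width: 15.6
finger_force: 58.9
```

{"op": "carry_out", "data": {"slide": [[0,0,-0.001],[0,0,-0.002],[0,0,-0.003],[0,0,-0.003]], "turn": [[0,0,0],[0,0,0],[0,0,0],[0,0,0]], "grip": [1,1,1,1]}}

```text
time_s: 10.08
eef_pos: [503.4, -183.1, 71.5]
ee_rot: [0.995, -0.1, 0.0, 0.0]
contact_force: [-3.3, -0.1, 6.3]
grip_width: 15.9
finger_force: 59.7
```

{"op": "carry_out", "data": {"slide": [[0,0,-0.001],[0,0,-0.001],[0,0,0.001],[0,0,0.001],[0,0,0.001],[0,0,0.01],[0,0,0.03],[0,0,0.055],[0,0,0.075],[0,0,0.075]], "turn": [[0,0,0],[0,0,0],[0,0,0],[0,0,0],[0,0,0],[0,0,0],[0,0,0],[0,0,0],[0,0,0],[0,0,0]], "grip": [1,1,0.5,0.5,0.5,0.5,0.5,0.5,0.5,0.5]}}

```text
time_s: 10.92
eef_pos: [506.5, -184.4, 150.8]
ee_rot: [0.995, -0.1, 0.004, 0.001]
contact_force: [-0.5, -0.8, 1.2]
grip_width: 42.9
finger_force: 0.0
```

```bash
python3 s.py;python3 chk.py pics/c2.png 235 210 345 310; python3 - <<'E'
from h import *
p=imaging.read_camera("scene");b=(240,235,325,330)
h=cv2.cvtColor(p["image"],cv2.COLOR_BGR2HSV);m=((h[...,0]>20)&(h[...,0]<35)&(h[...,1]>120)).astype(np.uint8)
z=np.zeros_like(m);z[b[1]:b[3],b[0]:b[2]]=m[b[1]:b[3],b[0]:b[2]];M=cv2.moments(z,True);print("grip px",M["m10"]/M["m00"],M["m01"]/M["m00"])
f=R.from_euler("z",-.2)
for a in np.arange(0,.4,.05):
    X=f.apply([-10+86*np.cos(.349+a),0,33+86*np.sin(.349+a)])+[500.9,-190.2,0];print(round(a,2),X.round(1),proj(p,X).round(1))
E
```

```text
10.9167 [ 506.52 -184.4   150.82] [-0.46 -0.82  1.19] 42.9 0.0 [-0.199 -0.98   0.002] [ 0.008 -0.003 -1.   ]
[[279.4 229.8]
 [281.8 256. ]]
grip px 290.8735632183908 288.82758620689657
0.0 [ 570.3 -204.3   62.4] [291.7 297.7]
0.05 [ 568.8 -204.    66.4] [291.2 295.4]
0.1 [ 567.  -203.6   70.3] [290.8 293. ]
0.15 [ 565.1 -203.2   74.2] [290.3 290.6]
0.2 [ 563.  -202.8   77.9] [289.7 288.1]
0.25 [ 560.7 -202.3   81.5] [289.1 285.6]
0.3 [ 558.2 -201.8   85. ] [288.5 283. ]
0.35 [ 555.6 -201.3   88.3] [287.8 280.4]
```

View pics/c2.png

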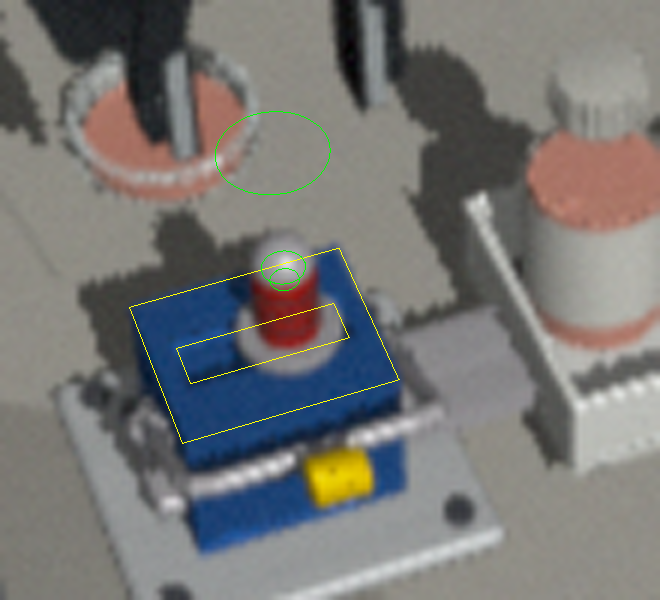

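{"op": "carry_out", "data": {"slide": [[0.02,-0.005,0],[0.04,-0.011,0],[0.06,-0.017,0],[0.07,-0.02,-0.005],[0.077,-0.022,-0.015],[0.077,-0.022,-0.03],[0.077,-0.022,-0.04],[0.077,-0.022,-0.04],[0.077,-0.022,-0.04]], "turn": [[1,4.9,0],[2,9.8,0],[3,14.7,0],[4,19.6,0],[5,24.5,0],[6,29.4,0],[6,29.4,0],[6,29.4,0],[6,29.4,0]], "grip": [0.5,0.5,0.5,0.5,0.5,0.5,0.5,0.5,0.5]}}

```text
time_s: 11.77
eef_pos: [578.4, -204.4, 103.5]
ee_rot: [0.961, -0.096, -0.259, -0.027]
contact_force: [-0.0, -0.5, 0.4]
grip_width: 42.9
finger_force: 0.0
```

```bash
python3 s.py
```

```text
11.7667 [ 578.45 -204.44  103.51] [-0.04 -0.52  0.38] 42.9 0.0 [-0.199 -0.98  -0.001] [-0.493  0.101 -0.864]
```

{"op": "carry_out", "data": {"slide": [[0,0,0],[-0.005,0.001,-0.01],[-0.011,0.002,-0.02],[-0.016,0.002,-0.03],[-0.02,0.0025,-0.036],[-0.02,0.0025,-0.036],[-0.02,0.0025,-0.036]], "turn": [[0,0,0],[0,0,0],[0,0,0],[0,0,0],[0,0,0],[0,0,0],[0,0,0]], "grip": [0.5,0.5,0.5,0.5,0.5,0.5,0.5]}}

```text
time_s: 12.35
eef_pos: [559.2, -202.3, 68.9]
ee_rot: [0.961, -0.096, -0.258, -0.026]
contact_force: [0.8, 0.5, -0.5]
grip_width: 42.5
finger_force: 0.0
```

```bash
cat > gp.py <<'E'
from h import *
p=imaging.read_camera("scene");b=(240,200,340,330)
h=cv2.cvtColor(p["image"],cv2.COLOR_BGR2HSV);m=((h[...,0]>20)&(h[...,0]<35)&(h[...,1]>120)).astype(np.uint8)
z=np.zeros_like(m);z[b[1]:b[3],b[0]:b[2]]=m[b[1]:b[3],b[0]:b[2]];M=cv2.moments(z,True);print("grip px",M["m00"],M["m10"]/M["m00"],M["m01"]/M["m00"])
f=R.from_euler("z",-.2)
for a in np.arange(0,1.2,.15):
    X=f.apply([-10+86*np.cos(.349+a),0,33+86*np.sin(.349+a)])+[500.9,-190.2,0];print(round(a,2),X.round(1),proj(p,X).round(1))
E
python3 s.py; python3 gp.py
```

```text
12.35 [ 559.16 -202.28   68.93] [ 0.82  0.55 -0.47] 42.5 0.0 [-0.199 -0.98  -0.001] [-0.491  0.101 -0.865]Traceback (most recent call last):
  File "gp.py", line 4, in <module>
    z=np.zeros_like(m);z[b[1]:b[3],b[0]:b[2]]=m[b[1]:b[3],b[0]:b[2]];M=cv2.moments(z,True);print("grip px",M["m00"],M["m10"]/M["m00"],M["m01"]/M["m00"])
                                                                                                                    ~~~~~~~~^~~~~~~~~
ZeroDivisionError: float division by zero
```

{"op": "carry_out", "data": {"slide": [[-0.0005,0,-0.001],[-0.0005,0,-0.001],[-0.0005,0,-0.001],[-0.0005,0,-0.001],[-0.0005,0,-0.001]], "turn": [[0,0,0],[0,0,0],[0,0,0],[0,0,0],[0,0,0]], "grip": [1,1,1,1,1]}}

```text
time_s: 12.82
eef_pos: [560.7, -201.9, 68.8]
ee_rot: [0.961, -0.096, -0.257, -0.027]
contact_force: [3.7, 4.9, 1.9]
grip_width: 14.3
finger_force: 58.8
```

```bash
python3 s.py
```

```text
12.8167 [ 560.71 -201.89   68.83] [3.74 4.95 1.86] 14.3 58.779823780059814 [-0.199 -0.98  -0.002] [-0.488  0.101 -0.867]
```

{"op": "carry_out", "data": {"slide": [[-0.0042,0.0009,0.0073],[-0.0094,0.0019,0.0147],[-0.0158,0.0032,0.0212],[-0.0227,0.0046,0.0269],[-0.0299,0.0061,0.0323],[-0.0299,0.0061,0.0323]], "turn": [[0,0,0],[0,0,0],[0,0,0],[0,0,0],[0,0,0],[0,0,0]], "grip": [1,1,1,1,1,1]}}

```text
time_s: 13.32
eef_pos: [528.6, -195.9, 101.6]
ee_rot: [0.961, -0.096, -0.258, -0.027]
contact_force: [1.0, 4.2, -5.0]
grip_width: 14.3
finger_force: 58.5
```

```bash
python3 s.py; python3 gp.py
```

```text
13.3167 [ 528.6  -195.86  101.62] [ 0.98  4.18 -4.99] 14.3 58.5254430770874 [-0.199 -0.98  -0.001] [-0.49   0.101 -0.866]
grip px 15.0 283.06666666666666 267.93333333333334
0.0 [ 570.3 -204.3   62.4] [291.7 297.7]
0.15 [ 565.1 -203.2   74.2] [290.3 290.6]
0.3 [ 558.2 -201.8   85. ] [288.5 283. ]
0.45 [ 549.9 -200.1   94.6] [286.4 275.1]
0.6 [ 540.2 -198.2  102.9] [284.2 267.2]
0.75 [ 529.4 -196.   109.6] [281.8 259.4]
0.9 [ 517.8 -193.6  114.6] [279.2 252. ]
1.05 [ 505.5 -191.1  117.7] [276.7 245.1]
```

{"op": "carry_out", "data": {"slide": [[-0.004,0.0008,0.0024],[-0.0077,0.0016,0.0046],[-0.0132,0.0027,0.0074],[-0.0188,0.0038,0.0098],[-0.0188,0.0038,0.0098]], "turn": [[0,0,0],[0,0,0],[0,0,0],[0,0,0],[0,0,0]], "grip": [1,1,1,1,1]}}

```text
time_s: 13.78
eef_pos: [510.4, -192.4, 110.6]
ee_rot: [0.961, -0.096, -0.258, -0.026]
contact_force: [2.9, 4.2, -5.0]
grip_width: 13.9
finger_force: 58.5
```

```bash
python3 s.py; python3 gp.py|head -1
```

```text
13.7833 [ 510.42 -192.45  110.6 ] [ 2.94  4.24 -4.97] 13.9 58.54239284992218 [-0.199 -0.98  -0.001] [-0.49   0.1   -0.866]
grip px 56.0 281.7142857142857 257.07142857142856
```

{"op": "carry_out", "data": {"slide": [[-0.003,0.0006,0.001],[-0.0058,0.0012,0.002],[-0.009,0.0018,0.0026],[-0.0118,0.0024,0.003],[-0.0118,0.0024,0.003]], "turn": [[0,0,0],[0,0,0],[0,0,0],[0,0,0],[0,0,0]], "grip": [1,1,1,1,1]}}

```text
time_s: 14.25
eef_pos: [499.5, -190.4, 113.7]
ee_rot: [0.961, -0.097, -0.257, -0.026]
contact_force: [3.2, 4.4, -4.6]
grip_width: 13.7
finger_force: 58.4
```

```bash
python3 s.py; python3 gp.py|head -1
```

```text
14.25 [ 499.52 -190.37  113.74] [ 3.23  4.37 -4.59] 13.7 58.35768699645996 [-0.199 -0.98  -0.   ] [-0.489  0.1   -0.867]
grip px 76.0 278.9078947368421 249.64473684210526
```

{"op": "carry_out", "data": {"slide": [[-0.003,0.0006,0.0003],[-0.006,0.0012,0.0006],[-0.009,0.0018,0.0006],[-0.009,0.0018,0.0006]], "turn": [[0,0,0],[0,0,0],[0,0,0],[0,0,0]], "grip": [1,1,1,1]}}

```text
time_s: 14.63
eef_pos: [493.5, -189.4, 116.0]
ee_rot: [0.962, -0.097, -0.254, -0.025]
contact_force: [8.2, 3.5, 3.2]
grip_width: 13.4
finger_force: 58.4
```

```bash
python3 s.py; python3 gp.py|head -1
```

```text
14.6333 [ 493.48 -189.36  116.03] [8.25 3.49 3.18] 13.4 58.44586251536384 [-0.199 -0.98   0.   ] [-0.483  0.098 -0.87 ]
grip px 89.0 278.91011235955057 247.98876404494382
```

{"op": "carry_out", "data": {"slide": [[-0.002,0.0004,0],[-0.003,0.0006,0],[-0.003,0.0006,0]], "turn": [[0,0,0],[0,0,0],[0,0,0]], "grip": [1,1,1]}}

```text
time_s: 14.93
eef_pos: [491.9, -189.1, 116.6]
ee_rot: [0.962, -0.097, -0.252, -0.025]
contact_force: [11.2, 2.2, 2.7]
grip_width: 13.1
finger_force: 58.5
```

```bash
python3 s.py; python3 gp.py|head -1
```

```text
14.9333 [ 491.93 -189.09  116.62] [11.2   2.2   2.74] 13.1 58.52157276822254 [-0.199 -0.98   0.   ] [-0.481  0.097 -0.871]
grip px 88.0 277.65909090909093 245.1818181818182
```

{"op": "carry_out", "data": {"slide": [[0,0,0],[0,0,0],[0,0,0],[0.005,-0.001,0.009],[0.015,-0.003,0.026],[0.03,-0.006,0.052],[0.045,-0.009,0.078],[0.05,-0.01,0.087],[0.05,-0.01,0.087]], "turn": [[0,0,0],[0,0,0],[0,0,0],[0,0,0],[0,0,0],[0,0,0],[0,0,0],[0,0,0],[0,0,0]], "grip": [0.6,0.6,0.6,0.6,0.6,0.6,0.6,0.6,0.6]}}

```text
time_s: 15.73
eef_pos: [539.6, -199.0, 204.3]
ee_rot: [0.962, -0.097, -0.255, -0.025]
contact_force: [0.2, -0.3, 0.2]
grip_width: 33.7
finger_force: 0.0
```

```bash
python3 s.py; cat > ring.py <<'E'
from fit import *
p=imaging.read_camera("scene");b=(240,200,340,330)
h=cv2.cvtColor(p["image"],cv2.COLOR_BGR2HSV);m=((h[...,0]>20)&(h[...,0]<35)&(h[...,1]>120)).astype(np.uint8)
z=np.zeros_like(m);z[b[1]:b[3],b[0]:b[2]]=m[b[1]:b[3],b[0]:b[2]]
print(z.sum(),cv2.boundingRect(z),cv2.moments(z,True)["m10"]/z.sum(),cv2.moments(z,True)["m01"]/z.sum())
f=R.from_euler("z",-.2)
for a in (.17,.9,1.0,1.05,1.1,1.13):
  for r in (86,89):
    t=np.linspace(0,6.28,20);th=.349+a
    X=f.apply([[-10+r*np.cos(th)+7*np.cos(k),y,33+r*np.sin(th)+7*np.sin(k)] for k in t for y in(-8,8)])+[500.9,-190.2,0]
    q=hull(p,X)/S;M=cv2.moments(q.astype(np.float32));print(a,r,round(iou(p,z,[X],b),3),round(M["m10"]/M["m00"],1),round(M["m01"]/M["m00"],1))
E
python3 ring.py
```

```text
15.7333 [ 539.64 -198.97  204.25] [ 0.23 -0.3   0.19] 33.7 0.0 [-0.199 -0.98   0.001] [-0.485  0.098 -0.869]
89 (273, 245, 12, 10) 278.69662921348316 249.69662921348313
0.17 86 0.0 290.6 290.1
0.17 89 0.0 291.0 290.8
0.9 86 0.527 279.8 252.5
0.9 89 0.631 279.8 251.7
1.0 86 0.53 278.1 247.8
1.0 89 0.42 278.1 246.9
1.05 86 0.267 277.2 245.6
1.05 89 0.184 277.2 244.6
1.1 86 0.091 276.4 243.5
1.1 89 0.027 276.4 242.4
1.13 86 0.014 275.9 242.3
1.13 89 0.0 275.8 241.1
```

{"op": "carry_out", "data": {"slide": [[0,0,0],[0,0,-0.01],[0,0,-0.02],[0,0,-0.035],[0,0,-0.05],[0,0,-0.065],[0,0,-0.08],[0,0,-0.091],[0,0,-0.091],[0,0,-0.091]], "turn": [[-1,-5,0],[-2,-10,0],[-3,-15,0],[-4,-20,0],[-5,-25,0],[-5.8,-29,0],[-5.8,-29,0],[-5.8,-29,0],[-5.8,-29,0],[-5.8,-29,0]], "grip": [1,1,1,1,1,1,1,1,1,1]}}

```text
time_s: 16.62
eef_pos: [535.8, -197.4, 108.4]
ee_rot: [0.995, -0.1, -0.006, -0.002]
contact_force: [0.6, -0.1, 0.6]
grip_width: -0.1
finger_force: 0.0
```

```bash
python3 s.py; python3 ring.py|head -1
```

```text
16.6167 [ 535.85 -197.39  108.39] [ 0.56 -0.06  0.62] -0.1 0.0 [-0.198 -0.98  -0.003] [-0.011  0.005 -1.   ]
0 (0, 0, 0, 0) nan nanring.py:5: RuntimeWarning: invalid value encountered in divide
  print(z.sum(),cv2.boundingRect(z),cv2.moments(z,True)["m10"]/z.sum(),cv2.moments(z,True)["m01"]/z.sum())
```

{"op": "carry_out", "data": {"slide": [[-0.003,0.0006,0.002],[-0.006,0.0012,0.002],[-0.009,0.0018,0.003],[-0.012,0.0024,0.003],[-0.0135,0.0027,0.003],[-0.0135,0.0027,0.003]], "turn": [[0,0,0],[0,0,0],[0,0,0],[0,0,0],[0,0,0],[0,0,0]], "grip": [1,1,1,1,1,1]}}

```text
time_s: 17.17
eef_pos: [527.3, -196.2, 115.6]
ee_rot: [0.995, -0.1, 0.001, -0.0]
contact_force: [6.9, -0.6, 0.8]
grip_width: -0.1
finger_force: 3.3
```

```bash
python3 s.py
```

```text
17.1667 [ 527.31 -196.24  115.65] [ 6.92 -0.6   0.76] -0.1 3.2888908311724663 [-0.198 -0.98  -0.001] [ 0.002  0.001 -1.   ]
```

{"op": "carry_out", "data": {"slide": [[-0.001,0.0002,-0.001],[-0.002,0.0004,-0.002],[-0.003,0.0006,-0.002],[-0.004,0.0008,-0.002],[-0.004,0.0008,-0.002]], "turn": [[0,0,0],[0,0,0],[0,0,0],[0,0,0],[0,0,0]], "grip": [1,1,1,1,1]}}

```text
time_s: 17.58
eef_pos: [526.5, -196.2, 115.7]
ee_rot: [0.995, -0.1, 0.004, 0.0]
contact_force: [10.4, -1.4, 4.1]
grip_width: 0.1
finger_force: 5.7
```

{"op": "carry_out", "data": {"slide": [[0,0,0.003],[-0.001,0.0002,0.006],[-0.003,0.0006,0.008],[-0.005,0.001,0.009],[-0.005,0.001,0.009]], "turn": [[0,0,0],[0,0,0],[0,0,0],[0,0,0],[0,0,0]], "grip": [1,1,1,1,1]}}

```text
time_s: 18.0
eef_pos: [514.9, -193.7, 120.8]
ee_rot: [0.995, -0.1, -0.003, -0.001]
contact_force: [3.4, -1.1, -0.3]
grip_width: -0.0
finger_force: 1.6
```

{"op": "carry_out", "data": {"slide": [[-0.002,0.0004,0],[-0.002,0.0004,0],[0.01,-0.002,0],[0.035,-0.007,0.02],[0.065,-0.013,0.06],[0.09,-0.018,0.1],[0.09,-0.018,0.1],[0.09,-0.018,0.1]], "turn": [[0,0,0],[0,0,0],[0,0,0],[0,0,0],[0,0,0],[0,0,0],[0,0,0],[0,0,0]], "grip": [1,1,1,1,1,1,1,1]}}

```text
time_s: 18.67
eef_pos: [607.8, -212.3, 224.4]
ee_rot: [0.995, -0.099, -0.001, -0.001]
contact_force: [0.0, 0.1, 0.3]
grip_width: 0.3
finger_force: 0.0
```

```bash
python3 s.py; python3 ring.py;python3 look.py
```

```text
18.6667 [ 607.77 -212.26  224.4 ] [0.02 0.1  0.34] 0.3 0.0 [-0.198 -0.98  -0.001] [-0.001  0.001 -1.   ]
85 (270, 236, 12, 11) 275.77647058823527 241.0705882352941
0.17 86 0.0 290.6 290.1
0.17 89 0.0 291.0 290.8
0.9 86 0.0 279.8 252.5
0.9 89 0.0 279.8 251.7
1.0 86 0.115 278.1 247.8
1.0 89 0.182 278.1 246.9
1.05 86 0.307 277.2 245.6
1.05 89 0.414 277.2 244.6
1.1 86 0.577 276.4 243.5
1.1 89 0.728 276.4 242.4
1.13 86 0.762 275.9 242.3
1.13 89 0.808 275.8 241.1
[(0.67, array([275.7, 249. , 290.9, 271.8])), (0.38, array([248.3, 216.4, 385.7, 320.8]))]
```

The barrel's centroid (275.8, 241.1) matches a hinge angle of 1.13 and a 3 mm stretch exactly, so the ring has snapped over and stays there. Handing in.

```bash
python3 -c "
from workcell import manip;print(manip.finish_job())"
```

```text
the job is handed in; nothing more can be done
None
```

The linch pin is home through the tongue, and the wire ring has snapped over its head and holds by itself (camera fit: about 1.13 rad, about 3 mm spring stretch). I handed the job in at 18.7 s; no verdict was shown.

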